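# Hook out the sampler's filter tray and log the check

## Task

Check the filter of the exhaust sampler: pick up the pull hook from the rubber mat, reach in under the sampler's round air duct with it, put its pin down into the finger hole of the filter tray and pull the tray out to its stop. Then lay the hook back down on the mat (do not drop it) and log the check: swing the sprung counter lever on top of the sampler to its stop and let it spring back. Leave the ear defenders, the wrench and the handset where they are.

Things in the scene. Friction and masses are not known exactly. Their poses are not given: they have to be found in the camera images.
- sampler: Grey metal cabinet fixed on the bench, 180 deep (x) x 280 wide (y) x 200 high. Origin on the bench under the middle of its front face; x points from the front face into the cabinet, z up; the front looks to its -x. The filter tray comes out of its front, below the duct; the counter lever stands on its top.
- duct (a point): Middle of the round aluminium duct in front of the sampler: 50 diameter, 300 long along the sampler's y, axis 99 before the front face and 159 above the bench (underside at 134); side pipes (40 diameter, y = +-112) carry it. A gripper holding the hook straight from above hits the duct: lean it back 30 to 45 degrees, fingers pointing forward and down to the sampler, hook level.
- tray_hole (a point): Centre of the finger hole, at the top of the tray's level steel tongue (6 thick, 70 wide, out 47 from the front face when shut, top 70 above the bench). The hole is round, 28 diameter, vertical, right through, 28 before the front face when shut, in view from above between duct and face. Axes as the sampler's; moves to its -x with the tray.
- filter_tray (a joint): How far the filter tray is pulled out to the sampler's -x, m: 0 shut, 0.080 at its stop. Slides with about 2.5 N of friction, no spring, stays where it is left; starts 0 to 0.015 out.
- count_lever (a joint): Swing of the counter lever, rad: 0 at rest, 0.70 at its stop. A spring returns it to 0 when let go; about 2 N to start and 5 N at the stop, pushed 55 above its pivot.
- lever_tip (a point): Top of the counter lever: steel bar 24 wide (sampler's x), 10 thick, 75 long, black grip 30 x 14 on its upper 22. Pivot at (65, 30, 205) in the sampler's frame, tip 76 from it. At rest it leans 0.35 rad to the sampler's +y; it swings about the sampler's x until it leans 0.35 rad to -y (stop). Cheeks beside the pivot and a counter box on the +y side (y 59 to 85) stay below 231.
- hook: Loose pull hook, about 0.15 kg: wooden paddle handle 52 long (x), 22 thick (y), 46 high (z), standing on its underside, whose centre is the origin. A steel rod (8 diameter) leaves the front (+x) end 26 above the underside, runs level to x = 100 and ends in a pin bent straight down. Hold the handle across its 22 mm thickness.
- hook_tip (a point): Lower end of the hook's pin (8 diameter), at (100, 0, 2) in the hook's frame; the underside of the rod is 20 above it. Axes as the hook's.
- mat: Black rubber mat fixed on the bench, 200 (x) x 180 (y) x 4 thick, origin at the centre of its underside. The hook starts on it.
- ear_defenders: Bystander: orange ear defenders lying on the bench, about 165 x 155 x 70, origin under the middle between the cups.
- wrench: Bystander: steel wrench 170 long lying on the bench, origin under its middle.
- handset: Bystander: grey hand-held control 140 x 50 x 22 lying on the bench, origin under its centre.
Things that resemble listed ones, but are neither listed nor needed, are in the scene too. Leave any purple or turquoise look-alike of the hook alone.

How it is judged:
By the outcome, as a careful person would: the job done as asked, in the order asked, and still so for the second after the job is handed in, with the robot touching nothing.
It also fails if it takes over 61 s, if anything falls off the work surface, if the arm or the gripper's body presses on something with over 40 N, if the wrist force passes 120 N, or if a joint passes its speed limit or range.

## Robot

A 7-joint arm with a two-finger parallel gripper is mounted at the origin on the work surface. World frame = base frame: x ahead of the robot, y to its left, z up, the work surface at z = 0. Lengths are in m, angles in rad, forces in N, time in s.
With the tool pointing down it reaches from about 0.35 to 0.9 m from the base axis. Payload 19.9 kg.
Tool frame: the origin (TCP) lies midway between the tips of the shut fingers; the grasp point (between the pads) lies 19 mm behind it; z points along the fingers, y is the direction in which the jaws open and shut (so a half turn about z gives the same grasp; the last joint's range is limited). The gripper opens to 85 mm and grips with 20 to 120 N. Pads are 22 mm wide; open, the fingers measure 114 mm over their backs; the gripper's body (76 mm by 85 mm) begins 54 mm behind the grasp point. The pads swing forward as they close: fully open they stand 13 mm farther back than shut.
Start: joints at [-1.312, 0.417, -0.01, 1.614, 0.005, 1.111, -0.053], TCP at [0.185, 0.597, 0.231] pointing down, gripper open.
Joint ranges: [-2.81, 2.81], [-0.39, 2.02], [-1.27, 1.25], [0.06, 2.57], [-1.19, 4.33], [0.19, 2], [-2.82, 2.82]. Speed limits (rad/s): [1.89, 1.89, 2.39, 2.39, 3.01, 3.01, 3.01].

## Interface

Orientations are given as [roll, pitch, yaw] about the fixed x, y, z axes, in that order (R = Rz(yaw) Ry(pitch) Rx(roll)).
In Python, from station import manip, cams gives the robot as it stands.
- The arm moves only by the tool send_rows, never from a script. Its argument "targets" is one flat list of numbers, 7 for each row, row after row: the turn, a rotation vector about the tool's x, y, z in degrees, then the shift along the tool's x, y, z in mm, then the closure, from -1 (fully open) to 1 (shut). A call has 1 to 12 rows; each row is the pose to reach, as a shift and turn from the pose commanded when the call began, along the tool's axes at that moment; what a row does not reach only later rows make up. A row lasts 1/10 s, in which the tool goes at most 50 mm and 8.59 degrees, less where a joint would pass 70% of its speed; a pose out of reach is approached as far as the arm can. A call with a gripper value outside its range is refused whole. The fingers move at their own pace and stop on an object; "force" is the grip in N (left out, the last holds). Time passes only in rows, so rows that repeat a pose let the fingers close. It gives the time, the measured TCP pose, the force and the opening at its end, in the units of the state.
- manip.observe(): the state, without advancing time (a new reading comes with each control period).
- cams.camera(name): name is "scene" or "top" or "wrist"; returns a dict with "image" (384x512x3 uint8, blue, green, red), "fx", "fy", "cx", "cy" (pixels), "rvec" (rotation vector, rad) and "tvec" (3), from world to camera coordinates, as OpenCV has them. Camera axes: x right, y down, z forward; pixel columns grow to the right and rows downward; lengths in m; the calibration is good to about 2 mm. A picture is of the moment at which its call begins. There is no depth.
- manip.finish_job(): hands the job in, once; it reports no verdict.
The state is a dict: "t": time; "joint_positions": joint angles; "dq": joint speeds; "effort": joint torques, N m; "ee_pos": TCP position; "tool_rot": TCP orientation; "contact_force": force on the tool from outside, world axes, zero at the start; "wrist_torque": the same for the moment, N m; "grip_width": finger opening in m.
Only numpy, scipy, OpenCV 4.12 (cv2) and the standard library are available. Lean on these libraries where they do the work, as an engineer would, in place of code of your own. Each camera call takes 0.05 s, during which the arm holds its last target.

## Working session

There is one attempt and no reset: what is moved stays moved. The work goes in short steps, Python scripts to look and compute and a tool call to move; the robot and the scene stay as the last step left them, time stands still between calls to the robot, and variables do not carry over. Pictures are saved under pics/ and viewed, and the job is handed in when it is done.

Besides the shell and the picture viewer there is one more tool, called after ">>>" as a command line: name --argument value ..., lists and objects as JSON in quotes. send_rows: Moves the arm, as the interface text tells. Its arguments: {"type":"object","properties":{"targets":{"type":"array"},"force":{"type":"number"}},"required":["targets"]}

```bash
mkdir -p pics; ls
python3 - <<'E'
from station import manip,cams
import cv2,pickle
s=manip.observe();print(s)
for n in ("scene","top","wrist"):
    c=cams.camera(n);cv2.imwrite(f"pics/{n}0.png",c["image"]);pickle.dump(c,open(f"{n}0.pkl","wb"))
    print(n,c["fx"],c["cx"],c["cy"],c["rvec"],c["tvec"])
E
```

```text
pics
{'t': 0.0, 'joint_positions': array([-1.31148444,  0.41793674, -0.01027899,  1.61418162,  0.00469848,
        1.11068044, -0.05305639]), 'dq': array([ 0.00015622, -0.00054672,  0.00012079, -0.00150443,  0.00157833,
        0.00177888,  0.00088795]), 'effort': array([-1.51069704e-03, -8.64445496e+01,  6.77716490e-01, -4.34900951e+01,
        1.88806019e-02,  7.41369906e-03,  6.75982483e-05]), 'ee_pos': array([0.18510617, 0.59659934, 0.23068048]), 'tool_rot': array([-3.14041397e+00,  9.80875819e-05,  2.84071008e+00]), 'contact_force': array([ 0.32495083,  0.63129968, -0.62372938]), 'wrist_torque': array([-0.00747848,  0.00721089,  0.00969022]), 'grip_width': 0.0855823539507414}
scene 431.61468513069354 247.94018665668068 185.83061904503757 [ 0.97435131  2.38401642 -1.11152505] [ 0.44827299 -0.10811123  1.73417466]
top 461.6500512980999 259.93503053021516 197.45703328322674 [ 2.18181568 -2.1890276   0.10708242] [-0.0410722   0.61651104  1.22594742]
wrist 268.6911759813934 255.37314612567837 190.16156855186543 [-2.34050849 -1.72644941 -0.23967963] [-0.62472437 -0.03674442  0.37800008]
```

View pics/scene0.png

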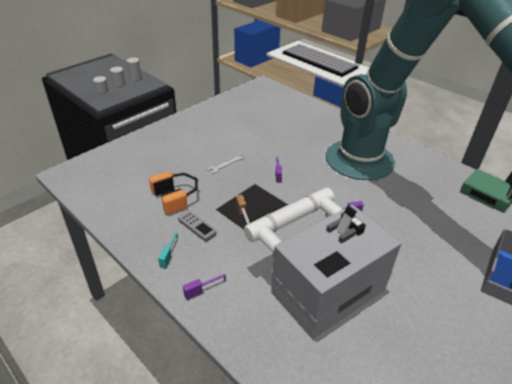

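View pics/top0.png

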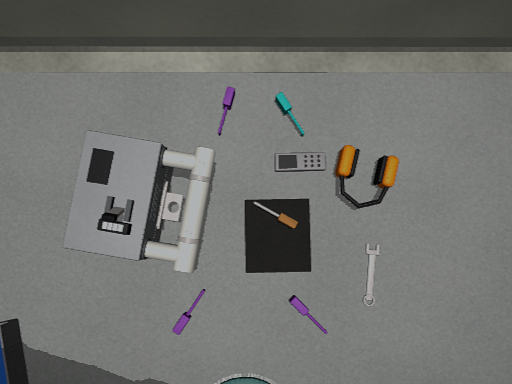

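View pics/wrist0.png

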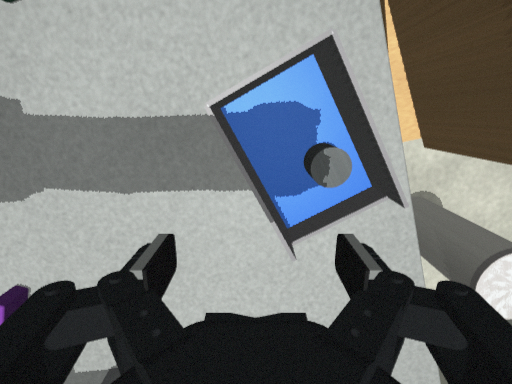

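The top view shows the sampler at left with its front facing right, the duct at (195,210), the finger hole at about (173,207) and the mat at (278,235). The candidates for the hook are:
- wooden/steel at (287,220): fits the description, because it lies on the mat, has a wooden handle and a steel rod
- purple at (228,100), (185,320) and (305,310): look-alikes
- turquoise at (285,103): look-alike

Next I'll enlarge crops to confirm and measure.

```bash
cat > h.py <<'E'
import numpy as np,cv2,pickle
from scipy.spatial.transform import Rotation as Ro
def KRt(c):
    K=np.array([[c["fx"],0,c["cx"]],[0,c["fy"],c["cy"]],[0,0,1]]);R=cv2.Rodrigues(np.array(c["rvec"],float))[0];return K,R,np.array(c["tvec"],float).ravel()
def ray(c,uv):
    K,R,t=KRt(c);d=R.T@np.linalg.inv(K)@np.array([uv[0],uv[1],1.]);return -R.T@t,d/np.linalg.norm(d)
def onz(c,uv,z):
    o,d=ray(c,uv);return o+d*(z-o[2])/d[2]
def proj(c,P):
    K,R,t=KRt(c);p=K@(R@np.atleast_2d(P).T+t[:,None]);return (p[:2]/p[2]).T
def tri(c1,u1,c2,u2):
    o1,d1=ray(c1,u1);o2,d2=ray(c2,u2);A=np.array([d1,-d2]).T
    s=np.linalg.lstsq(A,o2-o1,rcond=None)[0];p,q=o1+s[0]*d1,o2+s[1]*d2;return (p+q)/2,np.linalg.norm(p-q)
E
python3 - <<'E'
from h import *
c=pickle.load(open("top0.pkl","rb"));im=c["image"]
a=cv2.resize(im[185:285,235:325],None,fx=6,fy=6,interpolation=cv2.INTER_CUBIC);b=im[120:280,60:220]
cv2.imwrite("pics/hook_c.png",a);cv2.imwrite("pics/samp_c.png",cv2.resize(b,(640,640))[:600])
hsv=cv2.cvtColor(im,cv2.COLOR_BGR2HSV)
# mat
m=(im.max(2)<45).astype(np.uint8)
n,l,st,ce=cv2.connectedComponentsWithStats(m)
for i in range(1,n):
    if st[i,4]>300: print(st[i],ce[i])
E
```

```text
[ 87 148  27  36 683] [ 99.95168375 165.93557833]
[143 161  30  83 681] [156.79148311 202.43171806]
[ 245  199   66   74 4391] [277.04281485 236.45707128]
[   1  319   28   65 1169] [ 13.91274594 352.45851155]
```

View pics/hook_c.png

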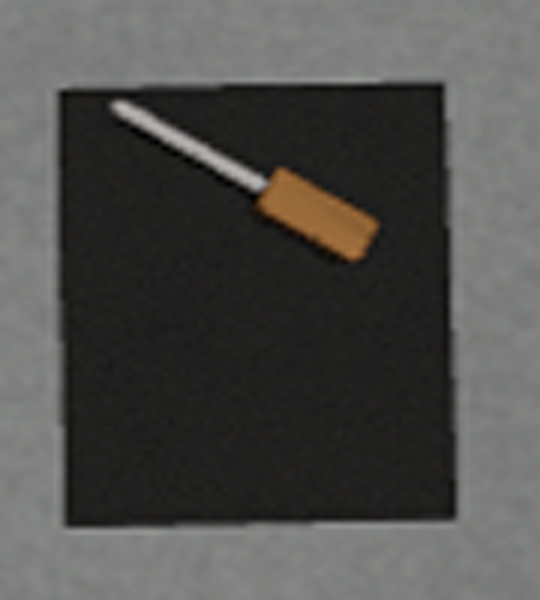

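View pics/samp_c.png

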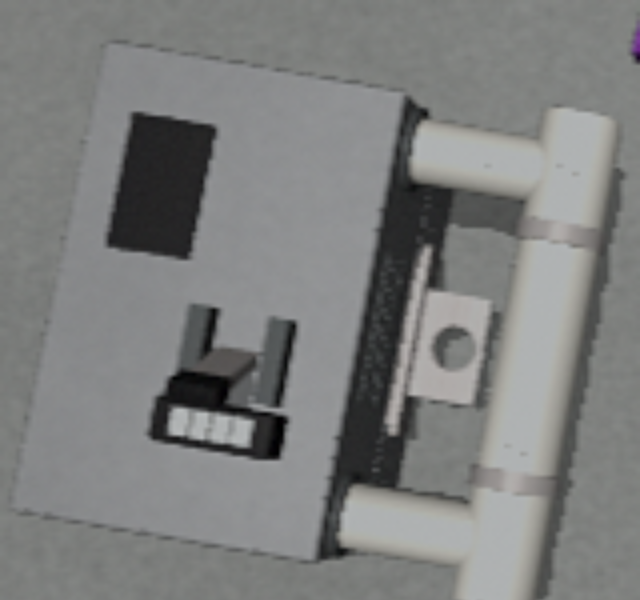

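The crop confirms it: wooden handle around (320,213) in the crop, steel rod to its end at (115,105), on the black mat. The sampler's top corners, the hole at (455,347) and the lever's grip at (198,388) show clearly in the other crop.

Run:
```python
from h import *
c=pickle.load(open("top0.pkl","rb"));im=c["image"]; s=pickle.load(open("scene0.pkl","rb"))
print("cam",ray(c,(0,0))[0],ray(s,(0,0))[0])
q=[(108,42),(407,93),(320,560),(13,512)]
P=np.array([onz(c,(60+(x+.5)/4-.5,120+(y+.5)/4-.5),.2) for x,y in q]);print(P)
print([np.linalg.norm(P[i]-P[(i+1)%4]) for i in range(4)])
# fit pose: model corners: BL(180,-?)..., sampler +x away from front (to image left)
M=np.array([[.18,-.14],[0,-.14],[0,.14],[.18,.14]])
best=None
for sg in (1,-1):
    m=M*[1,sg]; mc=m-m.mean(0);pc=P[:,:2]-P[:,:2].mean(0)
    U,S,Vt=np.linalg.svd(mc.T@pc);R=Vt.T@U.T
    print(sg,np.linalg.det(R))
    if np.linalg.det(R)>0:
        t=P[:,:2].mean(0)-R@m.mean(0);yaw=np.arctan2(R[1,0],R[0,0]);print("samp",t,yaw,np.degrees(yaw),(m@R.T+t-P[:,:2])*1000)
        np.save("samp.npy",[t[0],t[1],yaw])
hole=onz(c,(60+455.5/4-.5,120+347.5/4-.5),.07);print("hole",hole,"in samp",R.T@(hole[:2]-t))
# hook
hsv=cv2.cvtColor(im,cv2.COLOR_BGR2HSV)
roi=np.zeros(im.shape[:2],np.uint8);roi[195:275,243:313]=1
wood=((hsv[...,1]>90)&(hsv[...,2]>60)&(roi>0)).astype(np.uint8)
rod=((hsv[...,1]<60)&(im.min(2)>90)&(roi>0)).astype(np.uint8);rod[:, :250]=0
k=np.zeros_like(rod);k[200:218,251:282]=1;rod*=k
for nm,m in(("wood",wood),("rod",rod)):
    p=np.argwhere(m)[:,::-1].astype(np.float32);r=cv2.minAreaRect(p);print(nm,len(p),p.mean(0),r)
wc=np.argwhere(wood)[:,::-1].mean(0);h=onz(c,wc,.046);end=onz(c,(235+(115.5)/6-.5,185+105.5/6-.5),.03)
d=end-h;print("handle",h,"rodend",end,"len",np.linalg.norm(d[:2]),"yaw",np.degrees(np.arctan2(d[1],d[0])))
p=np.argwhere(rod)[:,::-1];W=np.array([onz(c,x,.03) for x in p])[:,:2];v=np.linalg.svd(W-W.mean(0))[2][0];print("rod yaw",np.degrees(np.arctan2(v[1],v[0])),W.mean(0))
mq=[(60,90),(443,84),(455,518),(66,525)]
print("mat",np.array([onz(c,(235+(x+.5)/6-.5,185+(y+.5)/6-.5),.004) for x,y in mq]))
```

```text
cam [ 0.51175362 -0.02510524  1.2736553 ] [1.3165749  0.6702388  1.01853274]
[[0.7617028  0.366167   0.2       ]
 [0.73115142 0.1905708  0.2       ]
 [0.45907422 0.23665604 0.2       ]
 [0.48726382 0.41298512 0.2       ]]
[np.float64(0.17823415286278138), np.float64(0.2759526280866017), np.float64(0.1785681840375309), np.float64(0.27840382836813066)]
1 0.9999999999999994
samp [0.59479291 0.21285442] 1.4032901561834261 80.40260338156443 [[ 1.14092447  0.82671121]
 [ 1.68199504 -1.05773659]
 [-2.3218157  -0.46027474]
 [-0.50110381  0.69130012]]
-1 -0.9999999999999994
hole [0.58998418 0.18317792 0.07      ] in samp [-0.03006287  0.00020636]
wood 164 [287.55487 220.39635] ((287.44342041015625, 220.30191040039062), (19.71710205078125, 8.255929946899414), 29.05460548400879)
rod 75 [266.33334 208.94667] ((266.26416015625, 208.92453002929688), (28.16728973388672, 2.5253429412841797), 29.05460548400879)
handle [ 0.55327145 -0.11605843  0.046     ] rodend [ 0.60355207 -0.02629484  0.03      ] len 0.10288655090923982 yaw 60.74485108403095
rod yaw -119.1150782564439 [ 0.58489044 -0.06018754]
mat [[ 0.61245621 -0.00106112  0.004     ]
 [ 0.6147396  -0.17741666  0.004     ]
 [ 0.41675323 -0.18036988  0.004     ]
 [ 0.41448123 -0.0035622   0.004     ]]
```

```bash
cat >> h.py <<'E'
def tool(yaw,lean,flip=1):
    hx=np.array([np.cos(yaw),np.sin(yaw),0]);Z=np.array([0,0,1.])
    z=np.sin(lean)*hx-np.cos(lean)*Z;y=np.cross(Z,hx)*flip;x=np.cross(y,z);return np.array([x,y,z]).T
def rpy(r): return Ro.from_euler("xyz",r).as_matrix()
def delta(st,R,tcp):
    R0=rpy(st["tool_rot"]);rv=np.degrees(Ro.from_matrix(R0.T@R).as_rotvec());return rv,(R0.T@(np.asarray(tcp)-st["ee_pos"]))*1000
# hook grasp offsets in hook frame
HG=np.array([-.006,0,.028])
def hookgrasp(origin,yaw,lean,flip=1):
    R=tool(yaw,lean,flip);Rz=Ro.from_euler("z",yaw).as_matrix();G=np.asarray(origin)+Rz@HG;return R,G+.019*R[:,2]
def show(st,R,tcp,n=""):
    rv,d=delta(st,R,tcp);print(n,"rot",rv.round(1),"mm",d.round(1),"tcp",np.round(tcp,4))
E
python3 - <<'E'
from h import *
from station import manip
st=manip.observe();y=np.radians(60.8)
for f in(1,-1):
    R,t=hookgrasp((.5533,-.116,.004),y,np.radians(40),f)
    show(st,R,t,"grasp%d"%f);show(st,R,t-R[:,2]*.1+[0,0,.02],"above%d"%f)
show(st,rpy(st["tool_rot"]),st["ee_pos"]+[.05,-.06,.14],"up")
E
```

```text
grasp1 rot [-27.2 -33.6 -74.6] mm [-564.1 -565.3  213.9] tcp [ 0.5563 -0.1106  0.0174]
above1 rot [-27.2 -33.6 -74.6] mm [-550.8 -628.3  117.4] tcp [ 0.525  -0.1667  0.114 ]
grasp-1 rot [-35.5  28.7  97.3] mm [-564.1 -565.3  213.9] tcp [ 0.5563 -0.1106  0.0174]
above-1 rot [-35.5  28.7  97.3] mm [-550.8 -628.3  117.4] tcp [ 0.525  -0.1667  0.114 ]
up rot [0. 0. 0.] mm [ -65.5  -42.6 -140. ] tcp [0.2351 0.5367 0.3708]
```

>>> send_rows --targets '[0,0,0,-65,-43,-140,-1,0,0,0,-65,-43,-140,-1,0,0,0,-65,-43,-140,-1,-14,-17,-37,-300,-350,-120,-1,-14,-17,-37,-300,-350,-120,-1,-14,-17,-37,-300,-350,-120,-1,-14,-17,-37,-300,-350,-120,-1,-14,-17,-37,-300,-350,-120,-1,-14,-17,-37,-300,-350,-120,-1,-27.2,-33.6,-74.6,-550,-628,-80,-1,-27.2,-33.6,-74.6,-550,-628,-80,-1,-27.2,-33.6,-74.6,-550,-628,-80,-1]' --force 50

```text
t: 1.35
ee_pos: [0.3688, 0.1856, 0.3452]
tool_rot: [3.004, 0.464, -2.585]
contact_force: [-0.9, 1.1, 0.7]
grip_width: 0.0854
```

```bash
cat > st.py <<'E'
from h import *
from station import manip
st=manip.observe();print(round(st["t"],2),st["joint_positions"].round(2),st["ee_pos"].round(4),np.degrees(st["tool_rot"]).round(1),"F",st["contact_force"].round(1),"w",round(st["grip_width"],4))
E
python3 - <<'E'
from st import *
R,t=hookgrasp((.5533,-.116,.004),np.radians(60.8),np.radians(40),1)
show(st,R,t-R[:,2]*.1+[0,0,.02],"above");show(st,R,t-R[:,2]*.09+[0,0,.13],"high");show(st,R,t)
E
```

```text
1.35 [-0.84 -0.38  0.34  2.23 -0.06  0.82  1.69] [0.3688 0.1856 0.3452] [ 172.1   26.6 -148.1] F [-0.9  1.1  0.7] w 0.0854
above rot [ -8.2 -11.4 -25. ] mm [ 151.1 -403.1  128.8] tcp [ 0.525  -0.1667  0.114 ]
high rot [ -8.2 -11.4 -25. ] mm [ 100.3 -387.8   41.1] tcp [ 0.5281 -0.1611  0.2164]
 rot [ -8.2 -11.4 -25. ] mm [ 144.  -387.6  243.6] tcp [ 0.5563 -0.1106  0.0174]
```

>>> send_rows --targets '[-8.2,-11.4,-25,100,-388,41,-1,-8.2,-11.4,-25,100,-388,41,-1,-8.2,-11.4,-25,100,-388,41,-1,-8.2,-11.4,-25,100,-388,41,-1,-8.2,-11.4,-25,100,-388,41,-1,-8.2,-11.4,-25,100,-388,41,-1,-8.2,-11.4,-25,100,-388,41,-1,-8.2,-11.4,-25,100,-388,41,-1,-8.2,-11.4,-25,100,-388,41,-1,-8.2,-11.4,-25,100,-388,41,-1,-8.2,-11.4,-25,100,-388,41,-1,-8.2,-11.4,-25,100,-388,41,-1]'

```text
t: 2.55
ee_pos: [0.4737, -0.0006, 0.3305]
tool_rot: [-3.139, 0.636, -2.134]
contact_force: [0.0, 0.5, 0.1]
grip_width: 0.0855
```

Run:
```python
from st import *
from station import cams
R,t=hookgrasp((.5533,-.116,.004),np.radians(60.8),np.radians(40),1)
show(st,R,t-R[:,2]*.1+[0,0,.02],"above");show(st,R,t)
c=cams.camera("wrist");pickle.dump(c,open("w1.pkl","wb"));im=c["image"].copy()
Rz=Ro.from_euler("z",np.radians(60.8)).as_matrix()
for p in[(-.026,.011,.046),(-.026,-.011,.046),(.026,.011,.046),(.026,-.011,.046),(.1,0,.026),(.1,0,.002)]:
    u=proj(c,np.array([.5533,-.116,.004])+Rz@np.array(p))[0];cv2.circle(im,tuple(int(round(v)) for v in u),2,(0,255,0),-1)
cv2.imwrite("pics/w1.png",im)
```

```text
2.55 [-1.17 -0.39  1.25  2.09 -0.25  0.89  2.82] [ 0.4737 -0.0006  0.3305] [-179.9   36.4 -122.3] F [0.  0.5 0.1] w 0.0855
above rot [-2.  -3.6 -2.4] mm [ 219.5 -131.8  107.3] tcp [ 0.525  -0.1667  0.114 ]
 rot [-2.  -3.6 -2.4] mm [ 225.3 -128.   223.1] tcp [ 0.5563 -0.1106  0.0174]
```

View pics/w1.png

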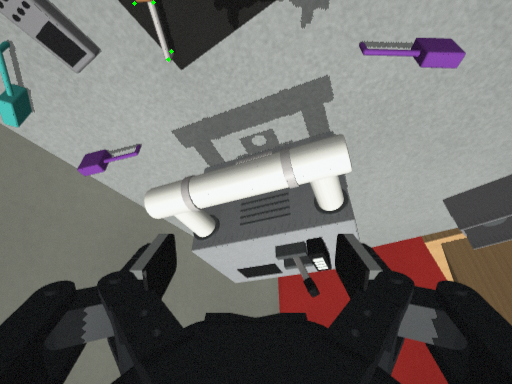

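The wrist view shows the sampler, with the hook's rod at (160,30); my projected points fall on it, so the pose holds. Joints 2, 3 and 7 are at their limits because I took the wrong half turn. I'll unwind about tool z.

>>> send_rows --targets '[0,0,94,60,-40,0,-1,0,0,94,60,-40,0,-1,0,0,94,60,-40,0,-1,0,0,94,60,-40,0,-1,0,0,94,60,-40,0,-1,0,0,94,60,-40,0,-1,0,0,94,60,-40,0,-1,0,0,94,60,-40,0,-1,0,0,94,60,-40,0,-1,0,0,94,60,-40,0,-1,0,0,94,60,-40,0,-1,0,0,94,60,-40,0,-1]'

```text
t: 3.8
ee_pos: [0.4817, -0.0616, 0.2945]
tool_rot: [2.507, -0.041, 2.52]
contact_force: [0.5, -0.4, 0.5]
grip_width: 0.0855
```

Run:
```python
from st import *
R,t=hookgrasp((.5533,-.116,.004),np.radians(60.8),np.radians(40),-1)
show(st,R,t-R[:,2]*.1+[0,0,.12],"high")
show(st,R,t-R[:,2]*.1+[0,0,.02],"above");show(st,R,t)
```

```text
3.8 [-0.69  0.17  1.25  2.07 -0.88  1.19  1.91] [ 0.4817 -0.0616  0.2945] [143.7  -2.4 144.4] F [ 0.5 -0.4  0.5] w 0.0855
high rot [-1.1  4.4 83.5] mm [-99.6 -93.8  25.8] tcp [ 0.525  -0.1667  0.214 ]
above rot [-1.1  4.4 83.5] mm [-103.7 -153.   106.3] tcp [ 0.525  -0.1667  0.114 ]
 rot [-1.1  4.4 83.5] mm [-100.5 -159.   222.1] tcp [ 0.5563 -0.1106  0.0174]
```

>>> send_rows --targets '[-1,4.4,83.5,-100,-94,26,-1,-1,4.4,83.5,-100,-94,26,-1,-1,4.4,83.5,-100,-94,26,-1,-1,4.4,83.5,-100,-94,26,-1,-1,4.4,83.5,-100,-94,26,-1,-1,4.4,83.5,-100,-94,26,-1,-1,4.4,83.5,-100,-94,26,-1,-1,4.4,83.5,-100,-94,26,-1,-1,4.4,83.5,-100,-94,26,-1,-1,4.4,83.5,-100,-94,26,-1,-1,4.4,83.5,-100,-94,26,-1,-1,4.4,83.5,-100,-94,26,-1]'

```text
t: 5.0
ee_pos: [0.5259, -0.1666, 0.2141]
tool_rot: [3.139, -0.698, 1.069]
contact_force: [0.4, -0.5, 0.6]
grip_width: 0.0857
```

Run:
```python
from st import *
from station import cams
R,t=hookgrasp((.5533,-.116,.004),np.radians(60.8),np.radians(40),-1)
show(st,R,t-R[:,2]*.1+[0,0,.02],"above");show(st,R,t)
c=cams.camera("wrist");pickle.dump(c,open("w2.pkl","wb"));im=c["image"].copy()
Rz=Ro.from_euler("z",np.radians(60.8)).as_matrix()
for p in[(-.026,.011,.046),(-.026,-.011,.046),(.026,.011,.046),(.026,-.011,.046),(.1,0,.026),(.1,0,.002)]:
    u=proj(c,np.array([.5533,-.116,.004])+Rz@np.array(p))[0];cv2.circle(im,tuple(int(round(v)) for v in u),2,(0,255,0),-1)
cv2.imwrite("pics/w2.png",im)
```

```text
5.0 [-0.17  0.62  1.05  1.91 -1.17  1.49  0.86] [ 0.5259 -0.1666  0.2141] [179.8 -40.   61.2] F [ 0.4 -0.5  0.6] w 0.0857
above rot [-0.1  0.   0.3] mm [-64.7  -1.   76.4] tcp [ 0.525  -0.1667  0.114 ]
 rot [-0.1  0.   0.3] mm [-77.5  -0.9 191.7] tcp [ 0.5563 -0.1106  0.0174]
```

View pics/w2.png

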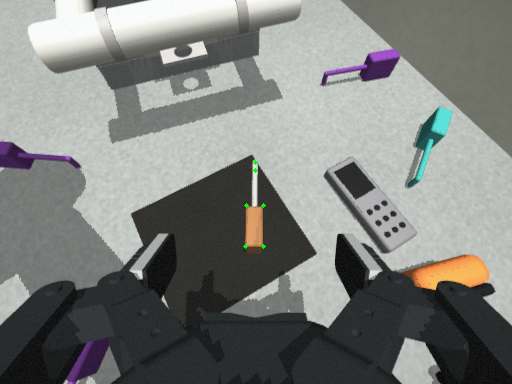

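The hook is centred between the fingers and the projected corners fall on the handle, top corners at (246,205)–(264,247). Going down.

>>> send_rows --targets '[0,0,0.3,-65,-1,76,-1,0,0,0.3,-65,-1,76,-1,0,0,0.3,-69,-1,110,-1,0,0,0.3,-73,-1,150,-1,0,0,0.3,-76,-1,176,-1,0,0,0.3,-77.5,-1,191,-1,0,0,0.3,-77.5,-1,191,-1,0,0,0.3,-77.5,-1,191,-1]'

```text
t: 5.85
ee_pos: [0.5559, -0.1114, 0.0185]
tool_rot: [-3.14, -0.698, 1.062]
contact_force: [0.0, 0.2, 1.3]
grip_width: 0.0857
```

Run:
```python
from st import *
R,t=hookgrasp((.5533,-.116,.004),np.radians(60.8),np.radians(40),-1)
show(st,R,t)
```

```text
5.85 [ 0.34  0.71  0.19  1.97 -1.19  0.91  0.96] [ 0.5559 -0.1114  0.0185] [-179.9  -40.    60.8] F [0.  0.2 1.3] w 0.0857
 rot [-0.1  0.   0. ] mm [ 0.1 -0.   1.4] tcp [ 0.5563 -0.1106  0.0174]
```

>>> send_rows --targets '[0,0,0,0,0,0,0.3,0,0,0,0,0,0,1,0,0,0,0,0,0,1,0,0,0,0,0,0,1,0,0,0,0,0,0,1,0,0,0,0,0,0,1,0,0,0,0,0,0,1,0,0,0,0,0,0,1]' --force 60

```text
t: 6.65
ee_pos: [0.5562, -0.1107, 0.0185]
tool_rot: [-3.139, -0.698, 1.059]
contact_force: [-1.8, -0.3, 5.4]
grip_width: 0.0214
```

Run:
```python
from st import *
# lift pose: hook origin via current grasp; save hook-in-tool
R0=rpy(st["tool_rot"])
Hr=Ro.from_euler("z",np.radians(60.8)).as_matrix();Ho=np.array([.5533,-.116,.004])
T=(R0.T@Hr,R0.T@(Ho-st["ee_pos"]));pickle.dump(T,open("hit.pkl","wb"));print(T[1])
print((R0.T@np.array([0,0,.1])*1000).round(1))
```

```text
6.65 [ 0.34  0.71  0.19  1.97 -1.19  0.91  0.96] [ 0.5562 -0.1107  0.0185] [-179.8  -40.    60.7] F [-1.8 -0.3  5.4] w 0.0214
[-0.01395169  0.00012534  0.00721993]
[ 64.3  -0.2 -76.6]
```

>>> send_rows --targets '[0,0,0,13,0,-15,1,0,0,0,32,0,-38,1,0,0,0,58,0,-69,1,0,0,0,77,0,-92,1,0,0,0,77,0,-92,1,0,0,0,77,0,-92,1]'

```text
t: 7.25
ee_pos: [0.5563, -0.1108, 0.1383]
tool_rot: [-3.14, -0.698, 1.06]
contact_force: [0.1, -0.9, -2.2]
grip_width: 0.0216
```

```bash
cat >> h.py <<'E'
def hookpose(st):
    T=pickle.load(open("hit.pkl","rb"));R0=rpy(st["tool_rot"]);return R0@T[0],st["ee_pos"]+R0@T[1]
def forhook(H,o):
    T=pickle.load(open("hit.pkl","rb"));R=H@T[0].T;return R,np.asarray(o)-R@T[1]
E
python3 - <<'E'
from st import *
from station import cams
for n in("wrist","scene","top"):
    c=cams.camera(n);pickle.dump(c,open(n+"3.pkl","wb"));im=c["image"].copy()
    H,o=hookpose(st)
    for p in[(-.026,.011,.046),(-.026,-.011,.046),(.026,.011,.046),(.026,-.011,.046),(.1,0,.026),(.1,0,.002)]:
        u=proj(c,o+H@np.array(p))[0];cv2.circle(im,tuple(int(round(v)) for v in u),1,(0,255,0),-1)
    if n!="wrist":
        u=u.astype(int);im=cv2.resize(im[u[1]-50:u[1]+50,u[0]-60:u[0]+60],None,fx=5,fy=5,interpolation=cv2.INTER_CUBIC)
    cv2.imwrite(f"pics/{n}3.png",im)
E
```

```text
7.25 [ 0.28  0.5   0.26  1.96 -1.03  1.03  0.72] [ 0.5563 -0.1108  0.1383] [-179.9  -40.    60.7] F [ 0.1 -0.9 -2.2] w 0.0216
```

View pics/wrist3.png

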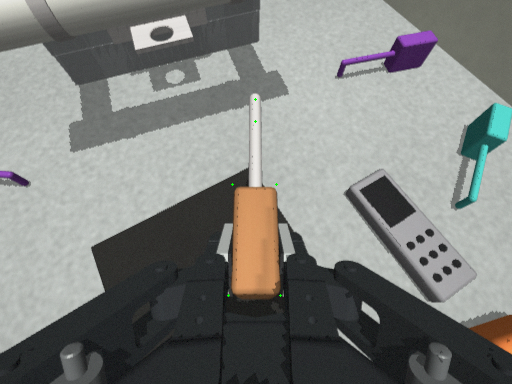

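View pics/scene3.png

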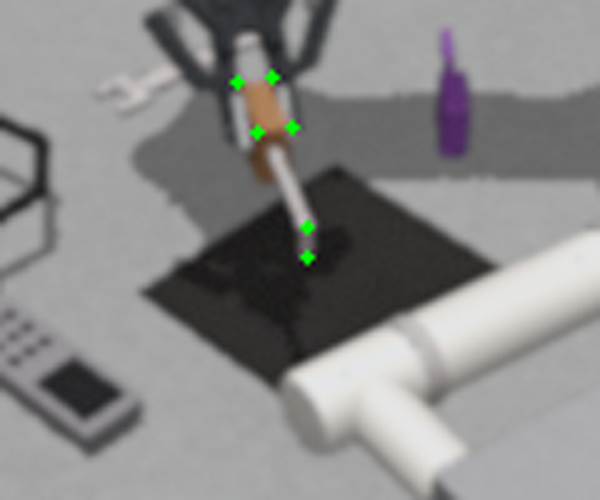

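View pics/top3.png

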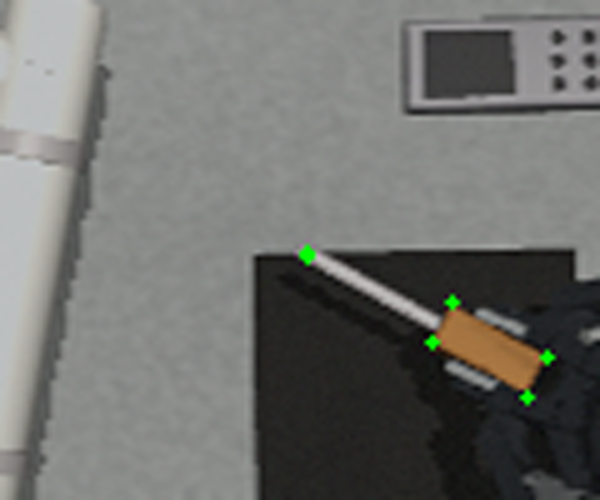

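The hook is held level: the projected handle and pin points fall on it in all three views, pin at scene (307,257) in the crop. Next is the entry pose.

Run:
```python
from st import *
c=pickle.load(open("wrist3.pkl","rb"));c0=pickle.load(open("top0.pkl","rb"))
R0=rpy(st["tool_rot"]);print("cam in tool",R0.T@(ray(c,(0,0))[0]-st["ee_pos"]))
im=c["image"];cv2.imwrite("pics/hole3.png",cv2.resize(im[0:90,100:240],None,fx=5,fy=5,interpolation=cv2.INTER_CUBIC))
print("hole wrist",onz(c,(172,33),.07))
t0,t1,y=np.load("samp.npy");S=Ro.from_euler("z",y).as_matrix();t=np.array([t0,t1,0])
for tx in(-.155,-.030):
    o=t+S@np.array([tx-.1,0,.075]);R,p=forhook(S,o);show(st,R,p,tx)
```

```text
7.4 [ 0.28  0.5   0.26  1.96 -1.03  1.03  0.72] [ 0.5557 -0.1106  0.1369] [-179.7  -40.    60.6] F [-0.5  0.1 -1.8] w 0.0214
cam in tool [ 0.07038308  0.00081049 -0.14319436]
hole wrist [0.60002859 0.17675195 0.07      ]
-0.155 rot [ 12.5  -0.  -15.1] mm [ 20.6 -40.1  79.4] tcp [ 0.5532 -0.0326  0.0895]
-0.03 rot [ 12.5  -0.  -15.1] mm [110.8 -82.  155.2] tcp [0.574  0.0906 0.0895]
```

View pics/hole3.png

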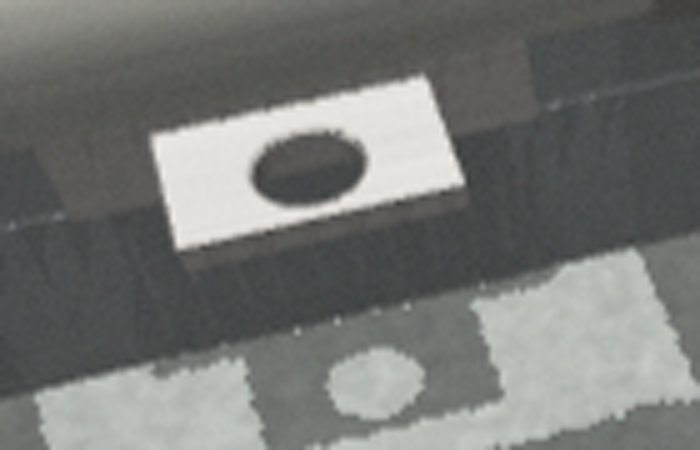

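Run:
```python
from st import *
c=pickle.load(open("wrist3.pkl","rb"))
h=onz(c,(161.4,33.2),.07);t0,t1,y=np.load("samp.npy");S=Ro.from_euler("z",y).as_matrix();print(h,S.T@(h-[t0,t1,0]))
```

```text
7.4 [ 0.28  0.5   0.26  1.96 -1.03  1.03  0.72] [ 0.5557 -0.1106  0.1369] [-179.7  -40.    60.6] F [-0.5  0.1 -1.8] w 0.0214
[0.58854423 0.18277399 0.07      ] [-0.03070121  0.00114609  0.07      ]
```

>>> send_rows --targets '[12.5,0,-15.1,20,-40,79,1,12.5,0,-15.1,20,-40,79,1,12.5,0,-15.1,20,-40,79,1,12.5,0,-15.1,20,-40,79,1,12.5,0,-15.1,20,-40,79,1,12.5,0,-15.1,20,-40,79,1]'

```text
t: 8.0
ee_pos: [0.5533, -0.0347, 0.0907]
tool_rot: [-3.141, -0.698, 1.4]
contact_force: [0.7, -0.4, -0.7]
grip_width: 0.0212
```

```bash
cat > plan.py <<'E'
from st import *
t0,t1,y=np.load("samp.npy");S=Ro.from_euler("z",y).as_matrix();t=np.array([t0,t1,0])
H,o=hookpose(st);tip=o+H@[.1,0,.002];print("tip in samp",(S.T@(tip-t)*1000).round(1),"hook yaw err",np.degrees(Ro.from_matrix(S.T@H).as_rotvec()).round(2))
def goto(tx,tz,ty=0):
    R,p=forhook(S,t+S@np.array([tx-.1,ty,tz-.002]));show(st,R,p,(tx,ty,tz))
E
python3 - <<'E'
from plan import *
goto(-.03,.077);goto(-.03,.062)
E
```

```text
8.0 [ 0.22  0.61  0.18  1.9  -0.94  1.07  0.86] [ 0.5533 -0.0347  0.0907] [-180.   -40.    80.2] F [ 0.7 -0.4 -0.7] w 0.0212
tip in samp [-157.    -0.8   78.2] hook yaw err [-0.11  0.02 -0.17]
(-0.03, 0, 0.077) rot [ 0.2  0.  -0.1] mm [96.5 -0.9 82.6] tcp [0.574  0.0906 0.0895]
(-0.03, 0, 0.062) rot [ 0.2  0.  -0.1] mm [86.9 -0.9 94.1] tcp [0.574  0.0906 0.0745]
```

>>> send_rows --targets '[0,0,0,24,0,20,1,0,0,0,48,0,41,1,0,0,0,72,0,62,1,0,0,0,90,0,77,1,0,0,0,96,0,82,1,0,0,0,96,0,82,1,0,0,0,96,0,82,1]'

```text
t: 8.7
ee_pos: [0.5747, 0.0892, 0.0896]
tool_rot: [3.141, -0.698, 1.401]
contact_force: [0.3, -0.8, -1.0]
grip_width: 0.0212
```

Run:
```python
from plan import *
from station import cams
goto(-.03,.062)
for n in("wrist","top"):
    c=cams.camera(n);pickle.dump(c,open(n+"4.pkl","wb"));im=c["image"].copy()
    for p in[(.1,0,.026),(.1,0,.002)]:
        u=proj(c,o+H@np.array(p))[0];print(n,u)
        if n=="wrist":cv2.circle(im,tuple(int(round(v)) for v in u),1,(0,255,0),-1)
    u=u.astype(int);a=im[max(u[1]-60,0):u[1]+60,max(u[0]-70,0):u[0]+70];cv2.imwrite(f"pics/{n}4.png",cv2.resize(a,None,fx=5,fy=5,interpolation=cv2.INTER_CUBIC)[:600])
```

```text
8.7 [ 0.05  0.59  0.1   1.94 -1.03  0.92  0.75] [0.5747 0.0892 0.0896] [180.  -40.   80.3] F [ 0.3 -0.8 -1. ] w 0.0212
tip in samp [-31.3  -1.1  77.1] hook yaw err [-0.14  0.04 -0.12]
(-0.03, 0, 0.062) rot [0.2 0.  0. ] mm [-8.7 -0.9 12.4] tcp [0.574  0.0906 0.0745]
wrist [254.63297568  98.46841326]
wrist [254.78718417 121.05510348]
top [171.79763749 205.35523631]
top [173.43963318 205.95072403]
```

View pics/wrist4.png

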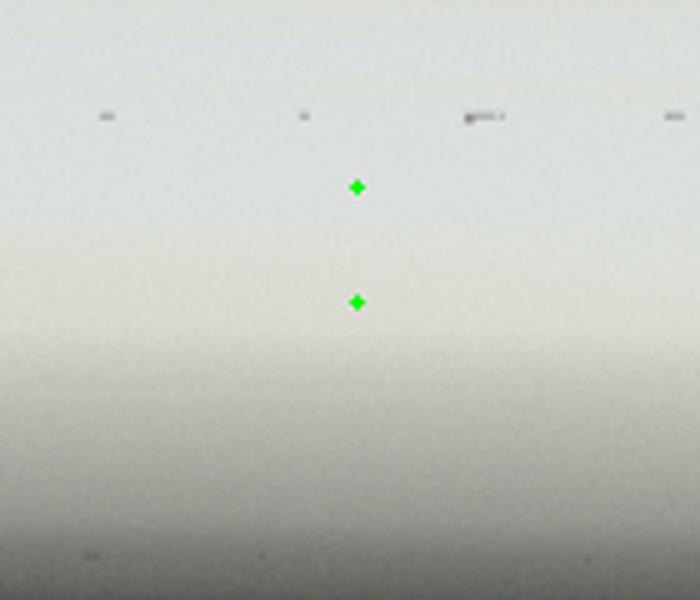

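View pics/top4.png

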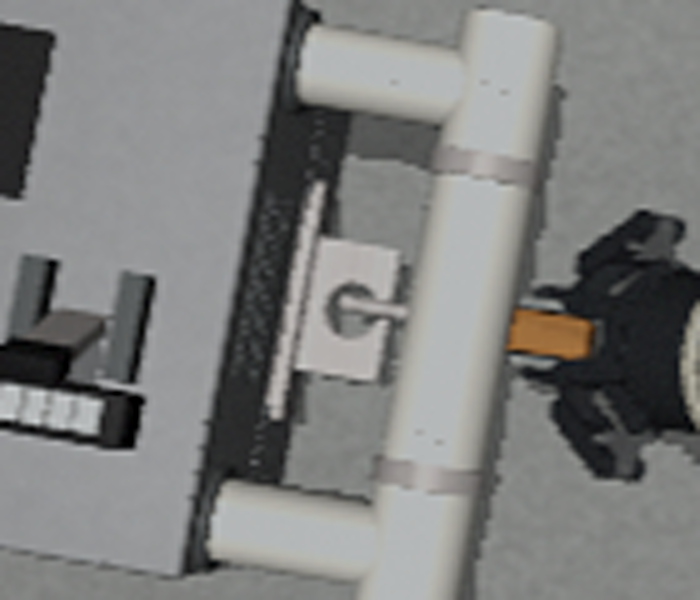

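The duct hides the pin in the wrist view. The top view shows the rod's end at crop (340,308), over the hole centred at (350,308). Lowering.

>>> send_rows --targets '[0,0,0,-3,0,4,1,0,0,0,-6,-1,8,1,0,0,0,-10,-1,12,1,0,0,0,-10,-1,12,1,0,0,0,-10,-1,12,1]'

```text
t: 9.3
ee_pos: [0.5735, 0.091, 0.0737]
tool_rot: [-3.141, -0.698, 1.402]
contact_force: [1.0, -0.3, -1.0]
grip_width: 0.0214
```

Run:
```python
from plan import *
goto(-.08,.061);goto(-.109,.061);goto(-.113,.061);goto(-.122,.061)
```

```text
9.3 [ 0.06  0.61  0.09  1.94 -1.05  0.9   0.78] [0.5735 0.091  0.0737] [-179.9  -40.    80.4] F [ 1.  -0.3 -1. ] w 0.0214
tip in samp [-29.7   0.6  61.2] hook yaw err [-0.09 -0.01 -0.01]
(-0.08, 0, 0.061) rot [ 0.1 -0.   0.1] mm [-38.6   0.6 -32.2] tcp [0.5657 0.0413 0.0735]
(-0.109, 0, 0.061) rot [ 0.1 -0.   0.1] mm [-60.8   0.6 -50.8] tcp [0.5609 0.0128 0.0735]
(-0.113, 0, 0.061) rot [ 0.1 -0.   0.1] mm [-63.9   0.6 -53.4] tcp [0.5602 0.0088 0.0735]
(-0.122, 0, 0.061) rot [ 0.1 -0.   0.1] mm [-70.8   0.6 -59.2] tcp [ 5.587e-01 -1.000e-04  7.350e-02]
```

>>> send_rows --targets '[0,0,0,-8,0,-7,1,0,0,0,-16,0,-13,1,0,0,0,-24,0,-20,1,0,0,0,-32,0,-27,1,0,0,0,-40,0,-33,1,0,0,0,-48,0,-40,1,0,0,0,-56,0,-47,1,0,0,0,-62,0,-52,1,0,0,0,-65,0,-54,1,0,0,0,-65,0,-54,1]'

```text
t: 10.3
ee_pos: [0.5596, 0.007, 0.0734]
tool_rot: [-3.142, -0.698, 1.402]
contact_force: [0.6, 0.7, -1.6]
grip_width: 0.0213
```

Run:
```python
from plan import *
goto(-.122,.061)
```

```text
10.3 [ 0.17  0.63  0.15  1.92 -0.99  1.    0.86] [0.5596 0.007  0.0734] [-180.   -40.    80.3] F [ 0.6  0.7 -1.6] w 0.0213
tip in samp [-114.9    0.2   60.9] hook yaw err [-0.13  0.02 -0.06]
(-0.122, 0, 0.061) rot [0.1 0.  0. ] mm [-5.4  0.3 -4.6] tcp [ 5.587e-01 -1.000e-04  7.350e-02]
```

>>> send_rows --targets '[0,0,0,-1.5,0,-1.3,1,0,0,0,-3,0,-2.6,1,0,0,0,-3,0,-2.6,1,0,0,0,-3,0,-2.6,1]'

```text
t: 10.7
ee_pos: [0.5591, 0.0059, 0.0737]
tool_rot: [-3.141, -0.7, 1.405]
contact_force: [5.6, 11.6, -6.3]
grip_width: 0.021
```

Run:
```python
from plan import *
from station import cams
print(S.T@st["contact_force"])
goto(-.122,.061)
c=cams.camera("top");pickle.dump(c,open("top5.pkl","wb"));cv2.imwrite("pics/top5.png",cv2.resize(c["image"][140:270,110:270],None,fx=5,fy=5,interpolation=cv2.INTER_CUBIC)[:600])
c=cams.camera("scene");cv2.imwrite("pics/scene5.png",cv2.resize(c["image"][180:300,200:360],None,fx=5,fy=5,interpolation=cv2.INTER_CUBIC)[:600])
```

```text
10.7 [ 0.17  0.63  0.15  1.92 -0.99  1.    0.86] [0.5591 0.0059 0.0737] [-180.   -40.1   80.5] F [ 5.6 11.6 -6.3] w 0.021
tip in samp [-116.     0.8   61.4] hook yaw err [-0.11 -0.11  0.11]
[12.39653641 -3.58042255 -6.25930837]
(-0.122, 0, 0.061) rot [ 0.  -0.1  0.2] mm [-4.7  0.6 -3.7] tcp [ 5.587e-01 -1.000e-04  7.350e-02]
```

View pics/top5.png

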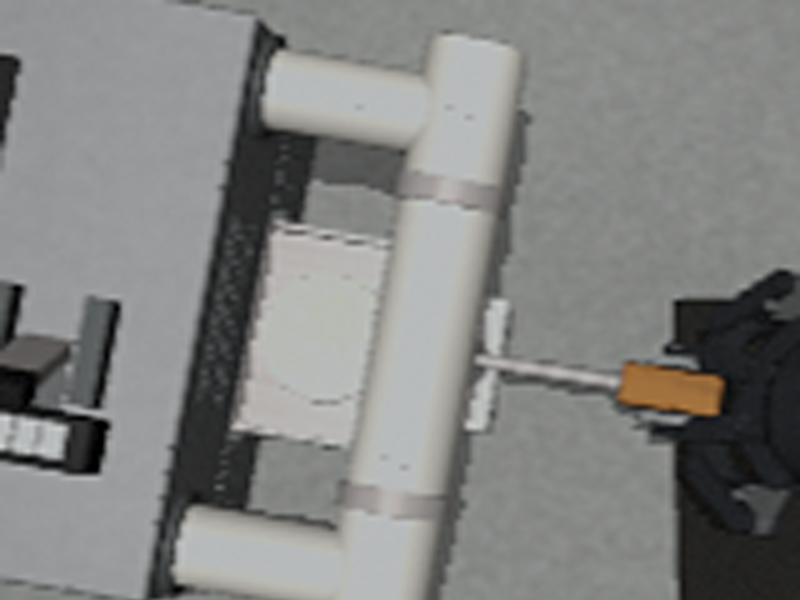

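View pics/scene5.png

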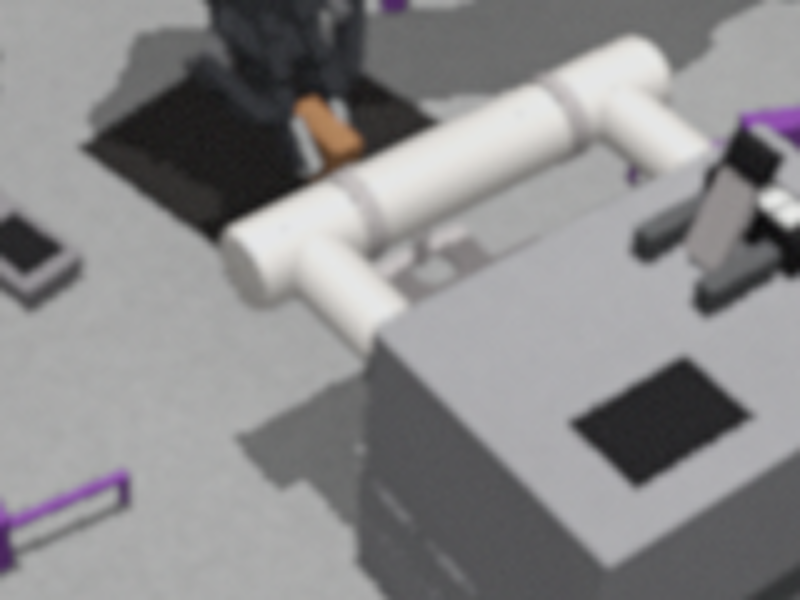

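Run:
```python
from plan import *
c=pickle.load(open("top5.pkl","rb"))
for q in[(511,300),(491,432)]:
    P=onz(c,(110+(q[0]+.5)/5-.5,140+(q[1]+.5)/5-.5),.07);print((S.T@(P-t)*1000).round(1))
goto(-.109,.061);goto(-.109,.082);goto(-.16,.09)
```

```text
10.8 [ 0.17  0.63  0.15  1.92 -0.99  1.    0.86] [0.5591 0.0059 0.0737] [-180.   -40.1   80.5] F [ 4.8 13.4 -5.8] w 0.0212
tip in samp [-116.     0.8   61.4] hook yaw err [-0.11 -0.11  0.11]
[-125.7  -34.    70. ]
[-127.2   35.5   70. ]
(-0.109, 0, 0.061) rot [ 0.  -0.1  0.2] mm [5.3 0.7 4.7] tcp [0.5609 0.0128 0.0735]
(-0.109, 0, 0.082) rot [ 0.  -0.1  0.2] mm [ 18.8   0.6 -11.4] tcp [0.5609 0.0128 0.0945]
(-0.16, 0, 0.09) rot [ 0.  -0.1  0.2] mm [-15.    0.5 -50.3] tcp [ 0.5524 -0.0375  0.1025]
```

The top view shows the tray out, its tongue edge at crop (500,366), which is sampler x = -126.5 (‑127 expected at the stop). The pull force rose to about 12 N, well above friction, which says the same. Unloading, lifting and backing out.

>>> send_rows --targets '[0,0,0,4,0,3.5,1,0,0,0,7,0.5,6,1,0,0,0,7,0.5,6,1,0,0,0,14,0.5,-2,1,0,0,0,21,0.5,-10,1,0,0,0,24,0.5,-14,1,0,0,0,24,0.5,-14,1,0,0,0,0,0.5,-34,1,0,0,0,-20,0.5,-56,1,0,0,0,-20,0.5,-56,1]'

```text
t: 11.8
ee_pos: [0.5506, -0.0512, 0.1036]
tool_rot: [3.141, -0.696, 1.399]
contact_force: [-0.3, 0.6, -1.3]
grip_width: 0.0211
```

Run:
```python
from plan import *
A=Ro.from_euler("z",np.radians(60.8)).as_matrix()
for z in(.05,.012,.0045):
    R,p=forhook(A,(.5533,-.116,z));show(st,R,p,z)
```

```text
11.8 [ 0.23  0.6   0.2   1.89 -0.92  1.1   0.86] [ 0.5506 -0.0512  0.1036] [180.  -39.9  80.1] F [-0.3  0.6 -1.3] w 0.0211
tip in samp [-173.8   -1.    90.8] hook yaw err [-0.15  0.13 -0.28]
0.05 rot [-12.3   0.2  14.9] mm [-69.2  15.7  -7. ] tcp [ 0.5562 -0.1107  0.0645]
0.012 rot [-12.3   0.2  14.9] mm [-93.6  15.7  22.2] tcp [ 0.5562 -0.1107  0.0265]
0.0045 rot [-12.3   0.2  14.9] mm [-98.4  15.7  28. ] tcp [ 0.5562 -0.1107  0.019 ]
```

>>> send_rows --targets '[-12.3,0.2,14.9,-69,15.7,-7,1,-12.3,0.2,14.9,-69,15.7,-7,1,-12.3,0.2,14.9,-69,15.7,-7,1,-12.3,0.2,14.9,-83,15.7,10,1,-12.3,0.2,14.9,-89,15.7,17,1,-12.3,0.2,14.9,-89,15.7,17,1,-12.3,0.2,14.9,-89,15.7,17,1]'

```text
t: 12.5
ee_pos: [0.557, -0.1056, 0.0338]
tool_rot: [-3.137, -0.702, 1.064]
contact_force: [0.3, 0.2, -0.4]
grip_width: 0.0212
```

Run:
```python
from plan import *
from station import cams
A=Ro.from_euler("z",np.radians(60.8)).as_matrix()
for z in(.012,.0045):
    R,p=forhook(A,(.5533,-.116,z));show(st,R,p,z)
H,o=hookpose(st);print(o)
for n in("scene","top"):
    c=cams.camera(n);pickle.dump(c,open(n+"6.pkl","wb"));im=c["image"].copy()
    for p in[(.026,.011,0),(.026,-.011,0),(.026,.011,.046),(.026,-.011,.046),(.1,0,.026),(.1,0,.002)]:
        u=proj(c,o+H@np.array(p))[0];cv2.circle(im,tuple(int(round(v)) for v in u),0,(0,255,0),-1)
    u=u.astype(int);im=cv2.resize(im[u[1]-50:u[1]+50,u[0]-60:u[0]+60],None,fx=5,fy=5,interpolation=cv2.INTER_CUBIC)
    cv2.imwrite(f"pics/{n}6.png",im)
```

```text
12.5 [ 0.36  0.68  0.16  1.97 -1.15  0.91  0.91] [ 0.557  -0.1056  0.0338] [-179.7  -40.2   61. ] F [ 0.3  0.2 -0.4] w 0.0212
tip in samp [-231.6  -46.9   21.6] hook yaw err [  0.04  -0.21 -19.28]
0.012 rot [-0.3 -0.2  0.2] mm [-8.4  1.8  2.4] tcp [ 0.5562 -0.1107  0.0265]
0.0045 rot [-0.3 -0.2  0.2] mm [-13.2   1.8   8.2] tcp [ 0.5562 -0.1107  0.019 ]
[ 0.55413065 -0.11086971  0.01927578]
```

View pics/scene6.png

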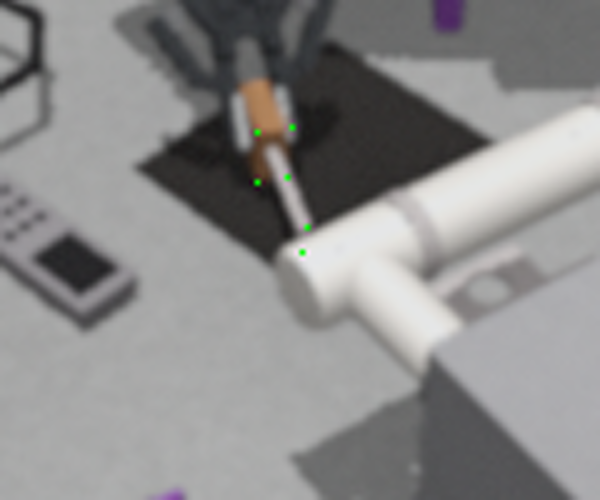

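View pics/top6.png

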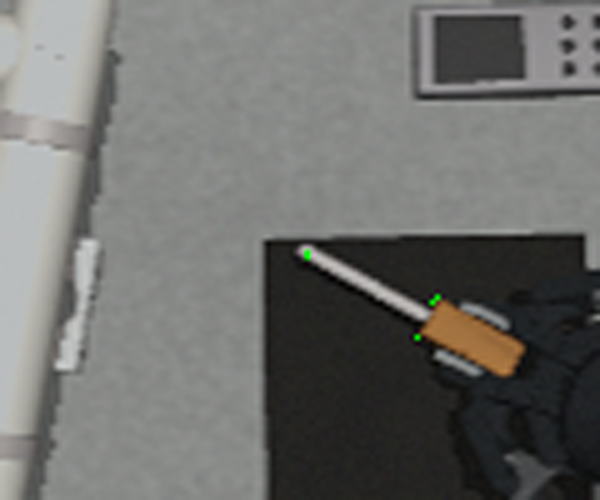

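The hook is still level in the grip: projected points lie on it, pin at scene (305,250), top (307,253). The tray is still out. I'll set the hook down gently.

>>> send_rows --targets '[0,0,0,-6,1,3,1,0,0,0,-10,1.5,6,1,0,0,0,-12,1.5,7,1,0,0,0,-13,1.5,8,1,0,0,0,-13,1.5,8,1,0,0,0,-13,1.5,8,1]'

```text
t: 13.2
ee_pos: [0.5556, -0.1108, 0.0188]
tool_rot: [-3.137, -0.701, 1.063]
contact_force: [0.1, -0.1, -1.1]
grip_width: 0.0214
```

```bash
python3 -c "
from plan import *
print(o)"
```

```text
13.2 [ 0.39  0.71  0.14  1.96 -1.15  0.89  0.94] [ 0.5556 -0.1108  0.0188] [-179.7  -40.2   60.9] F [ 0.1 -0.1 -1.1] w 0.0214
tip in samp [-237.   -46.5    6.6] hook yaw err [  0.05  -0.18 -19.32]
[ 0.55278742 -0.11605928  0.00428874]
```

>>> send_rows --targets '[0,0,0,-0.4,0,0.4,1,0,0,0,-0.4,0,0.4,1,0,0,0,-0.7,0,0.7,1,0,0,0,-0.7,0,0.7,1]'

```text
t: 13.6
ee_pos: [0.5557, -0.1107, 0.0186]
tool_rot: [-3.137, -0.702, 1.064]
contact_force: [-6.1, -1.0, 11.7]
grip_width: 0.0215
```

```bash
python3 -c "
from plan import *
print(o)"
```

```text
13.6 [ 0.39  0.71  0.14  1.96 -1.15  0.89  0.94] [ 0.5557 -0.1107  0.0186] [-179.8  -40.2   60.9] F [-6.1 -1.  11.7] w 0.0215
tip in samp [-236.9  -46.6    6.4] hook yaw err [ 1.00e-02 -2.40e-01 -1.93e+01]
[ 0.55288065 -0.11598915  0.00403073]
```

>>> send_rows --targets '[0,0,0,0.4,0,-0.4,1,0,0,0,0.4,0,-0.4,0.4,0,0,0,0.4,0,-0.4,0.1,0,0,0,0.4,0,-0.4,-0.2,0,0,0,0.4,0,-0.4,-0.5,0,0,0,0.4,0,-0.4,-0.5,0,0,0,0.4,0,-0.4,-0.5]'

```text
t: 14.3
ee_pos: [0.5556, -0.1108, 0.0184]
tool_rot: [-3.137, -0.701, 1.063]
contact_force: [-0.5, -1.1, -0.5]
grip_width: 0.064
```

Run:
```python
from plan import *
from station import cams
c=cams.camera("wrist");cv2.imwrite("pics/w7.png",c["image"])
```

```text
14.3 [ 0.39  0.71  0.14  1.96 -1.15  0.89  0.94] [ 0.5556 -0.1108  0.0184] [-179.7  -40.2   60.9] F [-0.5 -1.1 -0.5] w 0.064
tip in samp [-237.   -46.5    6.2] hook yaw err [  0.05  -0.18 -19.32]
```

View pics/w7.png

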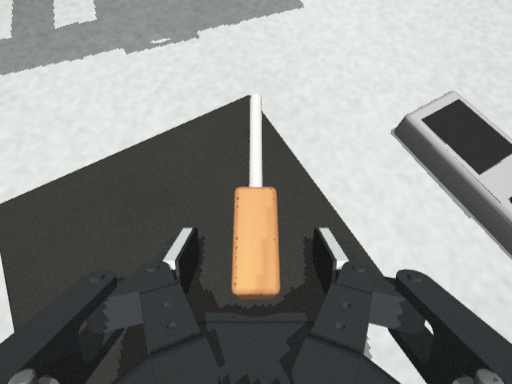

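The wrist view shows the hook standing on the mat between the open pads, handle (256,240), pin near (256,97). Retreating, then planning the lever.

>>> send_rows --targets '[0,0,0,0,0,-20,-0.5,0,0,0,0,0,-60,-0.5,0,0,0,0,0,-100,-0.5,0,0,0,70,0,-170,0,0,0,0,70,0,-170,1,0,0,0,70,0,-170,1]'

```text
t: 14.95
ee_pos: [0.531, -0.1612, 0.1994]
tool_rot: [3.135, -0.702, 1.07]
contact_force: [0.3, -1.1, -0.6]
grip_width: 0.0207
```

```bash
cat >> h.py <<'E'
def lev(ang):  # tool pointing down, x at angle
    x=np.array([np.cos(ang),np.sin(ang),0]);z=np.array([0,0,-1.]);return np.array([x,np.cross(z,x),z]).T
E
python3 - <<'E'
from plan import *
from station import cams
R=lev(y+np.pi/2)
for q in[(.065,.100,.35),(.065,.095,.253)]: show(st,R,t+S@np.array(q),q)
for n in("scene","top"):
    c=cams.camera(n);pickle.dump(c,open(n+"8.pkl","wb"));im=c["image"].copy()
    a=.35
    for s,off in((0,0),(54,7),(76,0)):
        p=np.array([65,30+s*np.sin(a)+0*off,205+s*np.cos(a)])/1000
        u=proj(c,t+S@p)[0];cv2.circle(im,tuple(int(round(v)) for v in u),1,(0,255,0),-1)
    u=u.astype(int);x0=max(u[0]-60,0);y0=max(u[1]-50,0);cv2.imwrite(f"pics/{n}8.png",cv2.resize(im[y0:y0+100,x0:x0+120],None,fx=5,fy=5,interpolation=cv2.INTER_CUBIC))
    cv2.imwrite(f"pics/{n}8f.png",c["image"])
E
```

```text
14.95 [ 0.39  0.42  0.27  1.91 -0.91  1.15  0.66] [ 0.531  -0.1612  0.1994] [179.6 -40.2  61.3] F [ 0.3 -1.1 -0.6] w 0.0207
tip in samp [-290.8  -30.7  187.3] hook yaw err [ -0.44  -0.13 -19.32]
(0.065, 0.1, 0.35) rot [  38.3  -26.8 -104.1] mm [ 393.1 -240.2  133.7] tcp [0.507  0.2936 0.35  ]
(0.065, 0.095, 0.253) rot [  38.3  -26.8 -104.1] mm [ 331.7 -235.9  208.9] tcp [0.512  0.2928 0.253 ]
```

View pics/scene8.png

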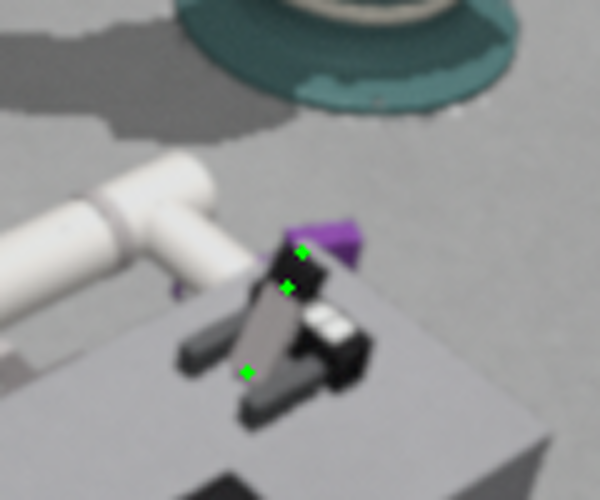

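View pics/top8.png

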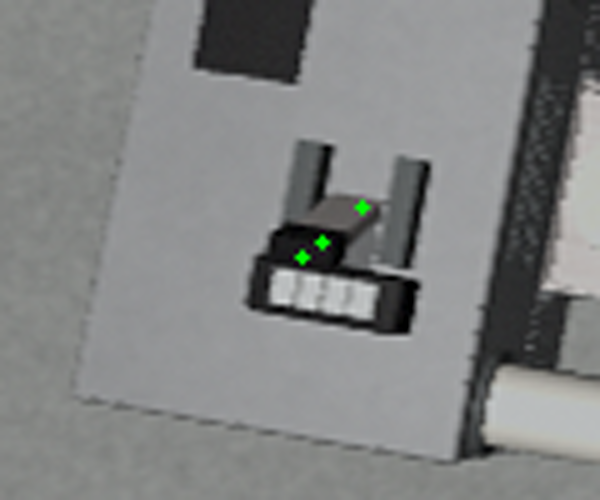

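View pics/scene8f.png

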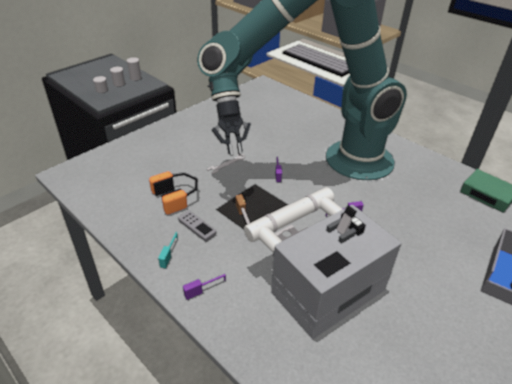

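The projected lever points sit on the real lever in both views (grip top at scene crop (302,252)). The full view shows the hook standing on the mat at (245,208). Now to the lever, high first.

>>> send_rows --targets '[0,0,0,64,0,-77,1,0,0,0,96,0,-115,1,0,0,0,96,0,-115,1,0,0,0,96,0,-115,1,19,-13,-52,245,-120,9,1,19,-13,-52,245,-120,9,1,19,-13,-52,245,-120,9,1,19,-13,-52,245,-120,9,1,19,-13,-52,245,-120,9,1,19,-13,-52,245,-120,9,1,19,-13,-52,245,-120,9,1,19,-13,-52,245,-120,9,1]'

```text
t: 16.25
ee_pos: [0.5178, 0.0674, 0.344]
tool_rot: [2.946, -0.356, 2.09]
contact_force: [-0.0, -0.0, -0.1]
grip_width: 0.0001
```

Run:
```python
from plan import *
R=lev(y+np.pi/2);print((S.T@(st["ee_pos"]-t)).round(3))
for q in[(.065,.110,.35),(.065,.095,.253)]: show(st,R,t+S@np.array(q),q)
```

```text
16.25 [ 0.01  0.15  0.04  1.76 -0.43  1.28  0.67] [0.5178 0.0674 0.344 ] [168.8 -20.4 119.7] F [-0.  -0.  -0.1] w 0.0001
tip in samp [-82.7  94.2 301.9] hook yaw err [-16.1   15.33  33.2 ]
[-0.156  0.052  0.344]
(0.065, 0.11, 0.35) rot [ 19.4 -14.1 -52. ] mm [197.2  80.3  84.1] tcp [0.4972 0.2953 0.35  ]
(0.065, 0.095, 0.253) rot [ 19.4 -14.1 -52. ] mm [154.5  74.7 172.3] tcp [0.512  0.2928 0.253 ]
```

>>> send_rows --targets '[19.4,-14,-52,197,80,84,1,19.4,-14,-52,197,80,84,1,19.4,-14,-52,197,80,84,1,19.4,-14,-52,197,80,84,1,19.4,-14,-52,197,80,84,1,19.4,-14,-52,197,80,84,1,19.4,-14,-52,197,80,84,1,19.4,-14,-52,197,80,84,1,19.4,-14,-52,197,80,84,1]'

```text
t: 17.15
ee_pos: [0.4978, 0.2934, 0.3502]
tool_rot: [3.14, -0.002, 2.966]
contact_force: [0.4, 0.2, 0.4]
grip_width: -0.0003
```

Run:
```python
from plan import *
R=lev(y+np.pi/2);print((S.T@(st["ee_pos"]-t)).round(4))
for q in[(.065,.095,.253),(.065,.028,.253)]: show(st,R,t+S@np.array(q),q)
```

```text
17.15 [-0.4   0.26 -0.23  1.57  0.06  1.32  0.76] [0.4978 0.2934 0.3502] [ 1.799e+02 -1.000e-01  1.699e+02] F [0.4 0.2 0.4] w -0.0003
tip in samp [ 64.  173.1 280.4] hook yaw err [-31.22  31.13  85.6 ]
[0.0633 0.109  0.3502]
(0.065, 0.095, 0.253) rot [ 0.1 -0.1 -0.5] mm [-14.2   1.7  97.2] tcp [0.512  0.2928 0.253 ]
(0.065, 0.028, 0.253) rot [ 0.1 -0.1 -0.5] mm [-81.2   2.2  97.1] tcp [0.578  0.2816 0.253 ]
```

>>> send_rows --targets '[0,0,-0.5,-10,2,50,1,0,0,-0.5,-14,2,90,1,0,0,-0.5,-14,2,97,1,0,0,-0.5,-14,2,97,1,0,0,-0.5,-25,2,97,1,0,0,-0.5,-35,2,97,1,0,0,-0.5,-45,2,97,1,0,0,-0.5,-55,2,97,1,0,0,-0.5,-65,2,97,1,0,0,-0.5,-72,2,97,1,0,0,-0.5,-72,2,97,1,0,0,-0.5,-72,2,97,1]'

```text
t: 18.35
ee_pos: [0.5689, 0.284, 0.2539]
tool_rot: [3.141, -0.001, 2.98]
contact_force: [-4.0, -1.3, 3.3]
grip_width: 0.0001
```

Run:
```python
from plan import *
from station import cams
print("tcp samp",(S.T@(st["ee_pos"]-t)).round(4),"F samp",S.T@st["contact_force"])
for n in("scene","top"):
    c=cams.camera(n);im=c["image"]
    u=proj(c,t+S@np.array([.065,.02,.25]))[0].astype(int);x0=max(u[0]-60,0);y0=max(u[1]-50,0);cv2.imwrite(f"pics/{n}9.png",cv2.resize(im[y0:y0+100,x0:x0+120],None,fx=5,fy=5,interpolation=cv2.INTER_CUBIC))
```

```text
18.35 [-0.36  0.43 -0.21  1.55  0.09  1.17  0.83] [0.5689 0.284  0.2539] [180.   -0.  170.8] F [-4.  -1.3  3.3] w 0.0001
tip in samp [ 65.6 101.4 184. ] hook yaw err [-31.53  31.08  86.36]
tcp samp [0.0658 0.0374 0.2539] F samp [-1.91496162  3.77226157  3.25010675]
```

View pics/scene9.png

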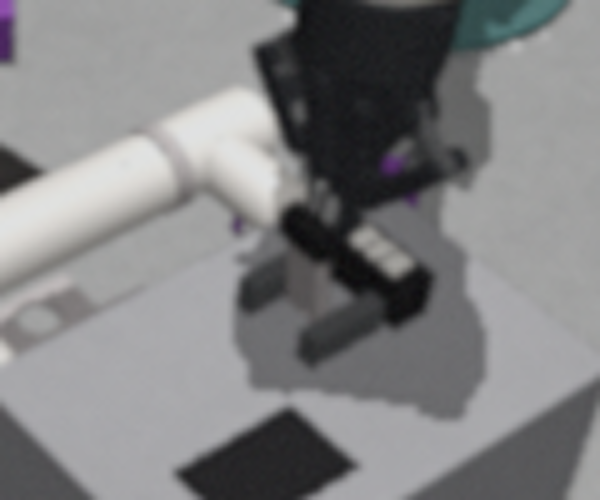

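The lever (grip at crop (310,230)) is past upright, and the force is about 4 N. Pushing on in small steps to the stop.

>>> send_rows --targets '[0,0,0,-3,0,0,1,0,0,0,-6,0,0,1,0,0,0,-9,0,0,1,0,0,0,-11,0,0,1,0,0,0,-11,0,0,1]'

```text
t: 18.95
ee_pos: [0.5773, 0.2827, 0.253]
tool_rot: [-3.141, -0.005, 2.982]
contact_force: [-18.7, 0.4, 1.8]
grip_width: 0.0002
```

Run:
```python
from plan import *
print("tcp samp",(S.T@(st["ee_pos"]-t)).round(4),"F samp",S.T@st["contact_force"])
```

```text
18.95 [-0.35  0.44 -0.2   1.53  0.09  1.18  0.84] [0.5773 0.2827 0.253 ] [-179.9   -0.3  170.8] F [-18.7   0.4   1.8] w 0.0002
tip in samp [ 65.5  93.1 183.4] hook yaw err [-31.29  30.94  86.54]
tcp samp [0.0659 0.0289 0.253 ] F samp [-2.68941008 18.49996344  1.84658353]
```

The force jumped to 18.5 N at TCP y = 28.9 mm (about 28 expected), so the lever is at its stop. One picture, then withdraw and let it spring back.

Run:
```python
from plan import *
from station import cams
c=cams.camera("scene");im=c["image"].copy()
for s in(0,54,76):
    u=proj(c,t+S@(np.array([65,30-s*np.sin(.35),205+s*np.cos(.35)])/1000))[0];cv2.circle(im,tuple(int(round(v)) for v in u),0,(0,255,0),-1)
x0,y0=u.astype(int)-[60,50];cv2.imwrite("pics/scene10.png",cv2.resize(im[y0:y0+100,x0:x0+120],None,fx=5,fy=5,interpolation=cv2.INTER_CUBIC))
```

```text
18.95 [-0.35  0.44 -0.2   1.53  0.09  1.18  0.84] [0.5773 0.2827 0.253 ] [-179.9   -0.3  170.8] F [-18.7   0.4   1.8] w 0.0002
tip in samp [ 65.5  93.1 183.4] hook yaw err [-31.29  30.94  86.54]
```

View pics/scene10.png

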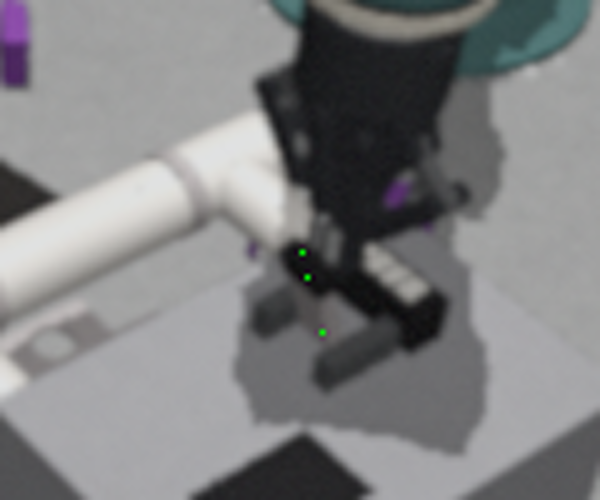

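>>> send_rows --targets '[0,0,0,20,0,0,1,0,0,0,40,0,0,1,0,0,0,60,0,0,1,0,0,0,90,0,0,1,0,0,0,95,0,0,1,0,0,0,95,0,-50,1,0,0,0,95,0,-90,1,0,0,0,95,0,-90,1,0,0,0,95,0,-90,1]'

```text
t: 19.9
ee_pos: [0.4867, 0.2973, 0.3448]
tool_rot: [3.14, 0.002, 2.98]
contact_force: [-0.2, -0.4, -0.5]
grip_width: -0.0003
```

Run:
```python
from plan import *
from station import cams
for n in("scene","top"):
    c=cams.camera(n);pickle.dump(c,open(n+"11.pkl","wb"));im=c["image"].copy()
    a=im.copy()
    for s in(54,76):
        u=proj(c,t+S@(np.array([65,30+s*np.sin(.35),205+s*np.cos(.35)])/1000))[0];cv2.circle(a,tuple(int(round(v)) for v in u),0,(0,255,0),-1)
    if n=="scene": x0,y0,x1,y1=200,170,400,320
    else: x0,y0,x1,y1=60,120,330,280
    cv2.imwrite(f"pics/{n}11.png",cv2.resize(a[y0:y1,x0:x1],None,fx=2.9 if n=="top" else 4,fy=2.9 if n=="top" else 4,interpolation=cv2.INTER_CUBIC))
```

```text
19.9 [-0.41  0.24 -0.24  1.6   0.06  1.3   0.76] [0.4867 0.2973 0.3448] [1.799e+02 1.000e-01 1.707e+02] F [-0.2 -0.4 -0.5] w -0.0003
tip in samp [ 65.1 184.5 274.7] hook yaw err [-31.68  31.13  86.29]
```

View pics/scene11.png

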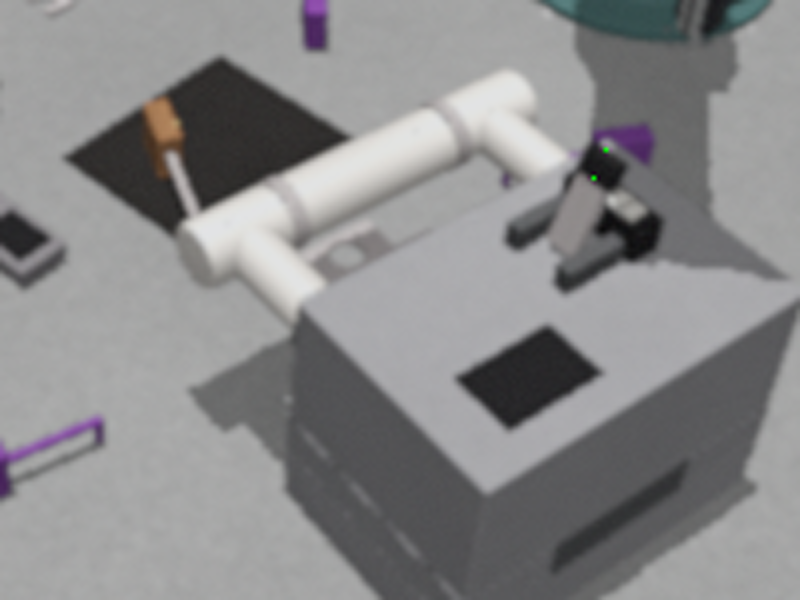

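View pics/top11.png

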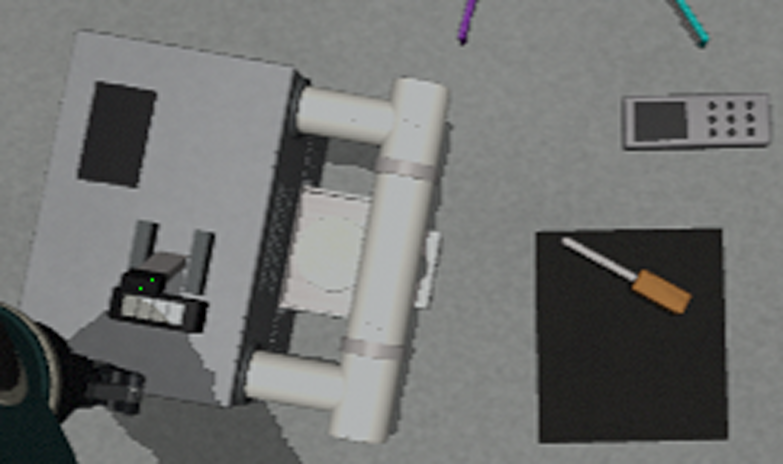

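At the stop, the lever lay on its projected line at -0.35 rad. It is now back at rest on the marks. The tray's edge is at top-view pixel (211.7,200), as before, the hook stands on the mat at crop (660,290), and the gripper is clear. Handing in.

```bash
python3 -c "
from station import manip
print(manip.finish_job())"
```

```text
the job is handed in; nothing more can be done
None
```

The filter check is done and handed in at about 20 s; no verdict was reported.

- **Tray:** I picked up the wooden hook leaned 40°, put its pin into the tray hole under the duct and pulled the tray to its stop. The tongue edge then measured 126.5 mm before the front face, against 127 expected. The pull force rose to about 12 N there.
- **Hook:** I lowered it back onto the mat at its starting spot until it touched (about 12 N), then released it. The later pictures show it standing there.
- **Counter lever:** I pushed it until the force jumped to 18.5 N. In the picture it lay on the line expected at its stop. After I let go, it sprang back to rest.
- **Final check:** In the last pictures the tray was still out, the lever was at rest and the gripper was touching nothing. I never reached for the ear defenders, wrench or handset. The last crops show the handset undisturbed, but I did not look again at the other two at the end.

Early on I took the wrong half turn of the tool and the arm stopped at joints 2, 3 and 7's range limits. I unwound it before touching anything.

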